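# Slide the lens job tray home under the bench riser

### The arm

A 6-joint arm with a two-finger parallel gripper is mounted at the origin on the work surface. World frame = base frame: x ahead of the robot, y to its left, z up, the work surface at z = 0. Lengths are in mm, angles in rad, forces in N, time in s.
With the tool pointing down it reaches from about 325 to 1000 mm from the base axis. Payload 5.1 kg.
Tool frame: the origin (TCP) lies at the very end of the fingers, on their centre line; the grasp point (between the pads) lies 19 mm behind it; z points along the fingers, y is the direction in which the jaws open and shut (so a half turn about z gives the same grasp; the last joint's range is limited). The gripper opens to 85 mm and grips with 20 to 120 N. Pads are 22 mm wide; open, the fingers measure 114 mm over their backs; the gripper's body (76 mm by 85 mm) begins 54 mm behind the grasp point. The pads swing forward as they close: fully open they stand 13 mm farther back than shut.
Start: joints at [-1.371, 0.124, 1.65, -0, 1.367, -0.083], TCP at [181.347, -624.178, 231.322] pointing down, gripper open.
Joint ranges: [-2.61, 2.61], [-1.02, 2.33], [0.03, 2.71], [-1.35, 4.49], [0.32, 2.68], [-2.91, 2.91]. Speed limits (rad/s): [2.57, 2.57, 3.14, 3.14, 3.14, 3.14].

### API

Orientations are given as a unit quaternion [x, y, z, w].
In Python, from plant import state, cams, job_done gives the robot as it stands. The module is installed in compiled form; this text tells all that it offers.
- The arm moves only by the tool apply_moves, never from a script. Its argument "increments" is one flat list of numbers, 5 for each row, row after row: the shift along the tool's x, y, z in cm, then the turn about the tool's z in rad, then the finger opening in cm, from 0 to 8.54. In form: [tx, ty, tz, yaw, gripper, tx, ty, tz, yaw, gripper, ...]. A call has exactly 10 rows; each row is the pose to reach, as a shift and turn from the pose measured when the call began, along the tool's axes at that moment; what a row does not reach only later rows make up. A row lasts 1/12 s, in which the tool goes at most 41.7 mm and 7.16 degrees, less where a joint would pass 70% of its speed; a pose out of reach is approached as far as the arm can. A call with a gripper value outside its range is refused whole. The fingers move at their own pace and stop on an object; "force" is the grip in N (left out, the last holds). Time passes only in rows, so rows that repeat a pose let the fingers close, or fill a call up. It gives the time, the measured TCP pose, the force and the opening at its end, in the units of the state.
- state(): the state, without advancing time (a new reading comes with each control period).
- cams.capture(name): name is "scene" or "side" or "wrist"; returns a dict with "pixels" (420x560x3 uint8, blue, green, red), "fovy" (degrees; the focal length in pixels is half the picture's height over the tangent of half this angle, whatever the lens; pixels are square), "cx", "cy" (the principal point, pixels), "extrinsics" (4x4, takes a point from camera to world coordinates). Camera axes: x right, y down, z forward; pixel columns grow to the right and rows downward; lengths in mm; the calibration is good to about 2 mm. The wrist camera is an equidistant fisheye: a pixel r from the principal point sees the ray r / f radians off the axis. A picture is of the moment at which its call begins. There is no depth.
- job_done(): hands the job in, once; it reports no verdict.
The state is a dict: "time_s": time; "joint_positions": joint angles; "dq": joint speeds; "joint_torque": joint torques, N m; "tcp_pos": TCP position; "ee_rot": TCP orientation; "force": force on the tool from outside, world axes, zero at the start; "ft_torque": the same for the moment, N m; "opening": finger opening in mm.
Only numpy, scipy, OpenCV 4.12 (cv2) and the standard library are available. Lean on these libraries where they do the work, as an engineer would, in place of code of your own. Each camera call takes 0.05 s, during which the arm holds its last target.

### The job

Slide the small lens job tray by its finger tab along the bench, without lifting it, square into the bay under the low white riser, jar end first, keeping the jar clear of the underside. Seat it firmly against the rubber-faced stop hidden inside with a steady push of about 10 N for half a second, never more than 16 N. Then let go, leaving it home with the jar and both lenses in it, and leave the other things on the bench where they are.

Things in the scene. Friction and masses are not known exactly. Their poses are not given: they have to be found in the camera images.
- riser: Low white bench riser, fixed, 280 wide, 150 deep, 70 high (mm), with one bay 130 wide (y -65 to 65), open to the front, between two drawer blocks. Origin on the bench at the middle of the bay's front (mouth) edge; x points into the bay, y left, z up. Low stock (look only) stands on the rear of its top, up to 96 above the bench.
- underside (a point): Middle of the bay's front edge on the underside of the overhanging top, 55 above the bench; riser's axes. A stop bar, 25 high, clamped across the back of the bay, has a flat rubber face (gives about 1 mm per 6 N, 5 mm at most) that lies 90 to 125 mm behind the mouth edge, at a setting that differs each time and is not measured: find it by feel.
- tray: White plastic job tray, loose, 130 long, 110 wide, 30 high, walls 4 mm, one cross wall; about 0.2 to 0.4 kg, loaded about 0.1 more. Origin at the centre of its underside; x points from the tab end to the end that enters the bay first (back wall's outer face at x = 65), z up. It slides on the bench on a slick underside (drag about 1 to 2 N, more if pressed down).
- tab (a point): Grasp point on the tray's finger tab: an upright fin at the tray's front end, 12 thick (y), from x = -108 to -64 in the tray's frame, from 2 to 44 mm above the bench. The point is on its mid-plane at x = -88, 26 above the bench; same axes as the tray. Pinch it across y from above.
- tray_back (a point): Middle of the outer face of the tray's back wall (x = 65, y = 0, 15 above the bench); same axes as the tray. This face comes to rest on the stop bar.
- jar: Small glass jar, 50 diameter, 44 high, standing loose in the tray's back pocket, its top 48 mm above the bench, so about 7 mm below the riser's underside. Origin at the centre of its underside.
- lens1: Glass lens, 48 diameter, 9.5 thick, loose in the tray's front pocket. Origin at its underside's centre.
- lens2: A second lens like it, beside it in the front pocket.
- spray: Bystander: white bottle, 48 diameter, 140 high, left of the work. Origin at its foot.
- case: Bystander: black spectacle case, 160 x 60 x 40, right of the work. Origin at its underside's centre.
- driver: Bystander: small screwdriver, 130 long, lying left of the work.
Not all that is in view belongs to the job. There is more than one size of the tray; the one meant has the size given above. There is more than one size of the jar; the one meant has the size given above.

How it is judged (in metres and radians):
On the way, in this order (a step that is already met when the one before it is completed fails the run):
1. the tray's back edge has entered the bay, under the overhang, on the bench (x of tray_back in the frame of riser above 0.015 m and y of tray_back in the frame of riser between -0.02 and 0.02 m and height (world z) of tray below 0.01 m), for 0.1 s.
2. the tray, square in the bay, is pressed against the stop with more than 5 N (y of tray_back in the frame of riser between -0.02 and 0.02 m and x of tray_back in the frame of stop above -0.003 m and angle between the x axis of tray and the x axis of riser, either way round below 0.06 rad and contact force between tray and stop above 5 N), for 0.4 s.
At the end, for the whole second after the job is handed in: The tray lies flat and at rest on the bench, in the bay, its back wall within 3 mm of the stop's rubber face and square to the riser within 0.06 rad, with the jar upright and both lenses still in the tray (y of tray_back in the frame of riser between -0.02 and 0.02 m and x of tray_back in the frame of stop above -0.003 m and angle between the x axis of tray and the x axis of riser, either way round below 0.06 rad and height (world z) of tray below 0.006 m and angle between tray's own z axis and vertical below 0.05 rad and linear speed of tray below 0.01 m/s and horizontal distance between each of jar, lens1, lens2 and tray below 0.065 m and angle between jar's own z axis and vertical below 0.2 rad and z of each of jar, lens1, lens2 in the frame of tray below 0.02 m); the robot touches nothing.
It fails at once if the jar is pressed against the riser (over 1 N) (contact force between jar and riser above 1 N).
It fails at once if the tray is pushed against the stop or the riser with more than 16 N (contact force between tray and riser above 16 N or contact force between tray and stop above 16 N).
It fails at once if the robot hits the riser (over 10 N) (contact force between any of the fingers, the arm and riser above 10 N).
It fails at once if the tray is lifted more than 15 mm or tipped more than 0.2 rad (height (world z) of tray above 0.015 m or angle between tray's own z axis and vertical above 0.2 rad).
It fails at once if a bystander is moved more than 15 mm (distance of any of spray, case, driver from where it was at the start of the episode above 0.015 m).
It also fails if it takes over 54 s, if anything falls off the work surface, if the arm or the gripper's body presses on something with over 40 N, if the wrist force passes 120 N, or if a joint passes its speed limit or range.

## Working session

There is one attempt and no reset: what is moved stays moved. The work goes in short steps, Python scripts to look and compute and a tool call to move; the robot and the scene stay as the last step left them, time stands still between calls to the robot, and variables do not carry over. Pictures are saved under pics/ and viewed, and the job is handed in when it is done.

Besides the shell and the picture viewer there is one more tool, called after ">>>" by a JSON object that holds its "api" and its "payload". apply_moves: Moves the arm, as the interface text tells. Its arguments: {"type":"object","properties":{"increments":{"type":"array","items":{"type":"number"}},"force":{"type":"number"}},"required":["increments"]}

```bash
mkdir -p pics; cat > h.py <<'E'
import numpy as np, cv2
from plant import state, cams, job_done
def cap(n,tag):
    c=cams.capture(n); cv2.imwrite(f'pics/{tag}.png',c['pixels'])
    np.savez(f'pics/{tag}.npz',fovy=c['fovy'],cx=c['cx'],cy=c['cy'],E=c['extrinsics'],fish=(n=='wrist'),px=c['pixels'])
    return c
def ld(tag): return dict(np.load(f'pics/{tag}.npz'))
def ray(c,u,v):
    f=210/np.tan(np.radians(c['fovy'])/2); a=np.array([(u-c['cx'])/f,(v-c['cy'])/f])
    if c['fish']:
        r=np.hypot(*a); d=np.array([*(a/r*np.sin(r) if r>0 else a),np.cos(r)])
    else: d=np.array([*a,1.])
    return c['E'][:3,3],c['E'][:3,:3]@d
def onz(c,u,v,z):
    o,d=ray(c,u,v); return o+d*(z-o[2])/d[2]
def proj(c,p):
    f=210/np.tan(np.radians(c['fovy'])/2); q=c['E'][:3,:3].T@(np.array(p,float)-c['E'][:3,3])
    if c['fish']:
        r=np.hypot(q[0],q[1]);t=np.arctan2(r,q[2]);return c['cx']+f*t*q[0]/r,c['cy']+f*t*q[1]/r
    return c['cx']+f*q[0]/q[2],c['cy']+f*q[1]/q[2]
def crop(tag,out,x0,y0,x1,y1,s):
    im=ld(tag)['px'][y0:y1,x0:x1]; cv2.imwrite(f'pics/{out}.png',cv2.resize(im,None,fx=s,fy=s,interpolation=cv2.INTER_CUBIC))
E
python3 -c "
from h import *
for n in ['scene','side','wrist']:
    c=cap(n,n+'0'); print(n,c['fovy'],c['cx'],c['cy'],np.round(c['extrinsics'],3).tolist())
print(state())"
```

```text
scene 51.48423089693234 279.5506314376975 211.9286993445455 [[0.887, 0.28, -0.366, 957.983], [0.461, -0.565, 0.684, -814.132], [-0.015, -0.776, -0.631, 804.122], [0.0, 0.0, 0.0, 1.0]]
side 52.386700985440875 278.55844639255037 205.64571349196996 [[-0.891, -0.277, 0.359, 211.334], [-0.454, 0.546, -0.704, 646.816], [-0.001, -0.79, -0.612, 628.837], [0.0, 0.0, 0.0, 1.0]]
wrist 65.70646984690485 282.88466844917866 213.1551380137837 [[0.279, -0.91, -0.307, 262.377], [-0.96, -0.264, -0.089, -600.624], [-0.0, 0.32, -0.947, 373.035], [0.0, 0.0, 0.0, 1.0]]
{'time_s': 0.15, 'joint_positions': array([-1.37058205e+00,  1.24360698e-01,  1.65136257e+00, -2.77205253e-05,
        1.36745792e+00, -8.25876822e-02]), 'dq': array([ 0.00129072, -0.00337385, -0.00347511, -0.00026065, -0.00016967,
        0.00032029]), 'joint_torque': array([ 6.67951408e-04, -4.24227476e+01, -3.66012633e+01, -1.16288347e-04,
        4.63901320e-03, -1.78932009e-05]), 'tcp_pos': array([ 181.26080653, -623.73207925,  230.33055359]), 'ee_rot': array([ 9.90018819e-01,  1.40932986e-01, -6.02354980e-05, -7.92095007e-04]), 'force': array([-0.22227284,  1.08135676,  0.67966034]), 'ft_torque': array([ 0.02945567, -0.00991628, -0.02144345]), 'opening': 85.29702547159062}
```

View pics/scene0.png

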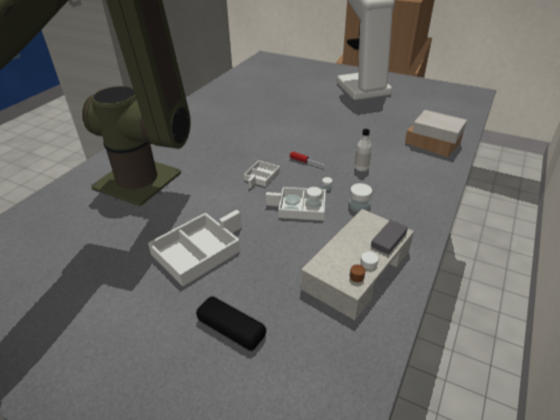

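View pics/side0.png

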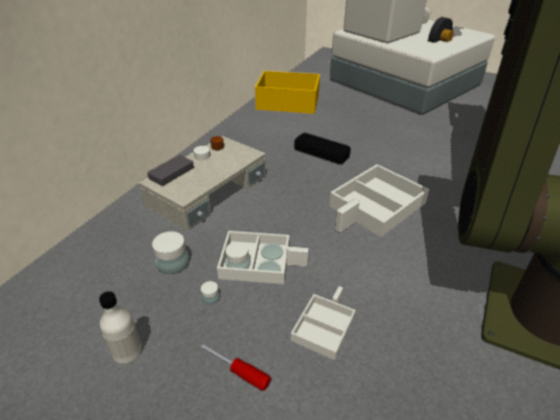

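View pics/wrist0.png

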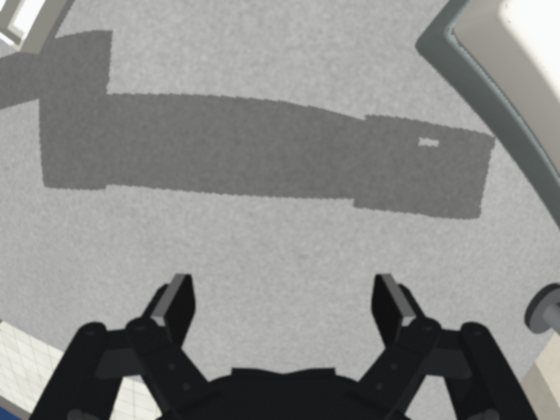

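```bash
python3 -c "
from h import *
crop('scene0','sc1',250,160,430,310,4.4)
crop('side0','si1',130,130,320,290,4.2)
"
```

```text
(no output)
```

View pics/sc1.png

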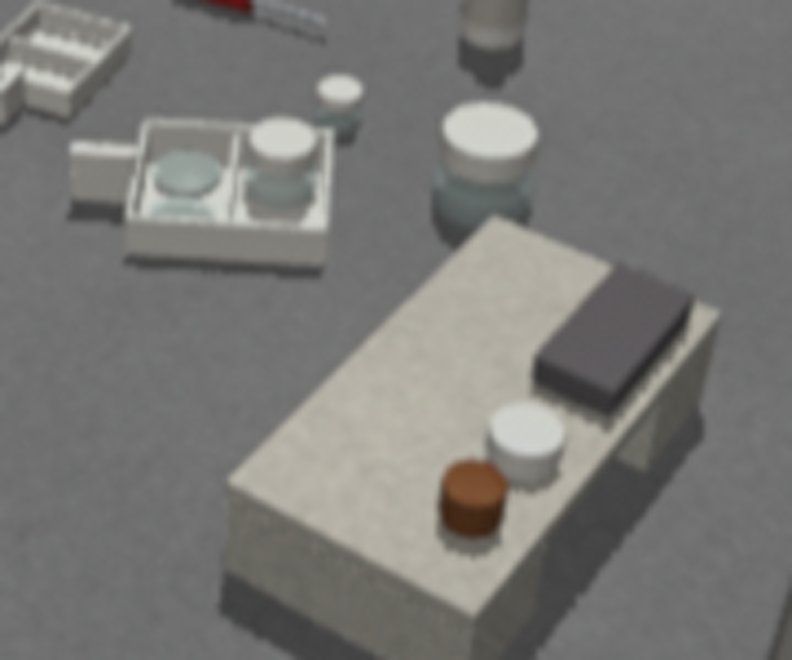

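View pics/si1.png

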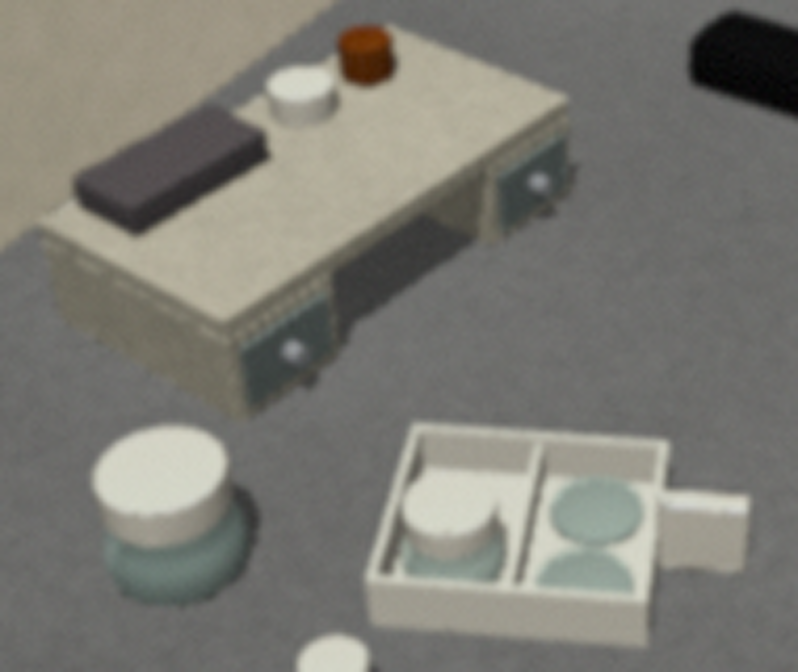

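```bash
cat > m.py <<'E'
from h import *
sc,si=ld('scene0'),ld('side0')
S=lambda u,v,z:onz(sc,250+u/4.4,160+v/4.4,z)[:2]
D=lambda u,v,z:onz(si,130+u/4.2,130+v/4.2,z)[:2]
def show(n,a):
    a=np.array(a); print(n,a.round(1).tolist(),'sides',np.linalg.norm(np.roll(a,-1,0)-a,axis=1).round(1),'c',a.mean(0).round(1))
    for i in range(4): 
        d=a[(i+1)%4]-a[i]; print('  dir',np.degrees(np.arctan2(d[1],d[0])).round(2))
# riser order: FL, FR, BR, BL
show('rs',[S(495,215,70),S(228,482,70),S(478,612,70),S(720,312,70)])
show('rd',[D(225,322,70),D(568,98,70),D(395,25,70),D(40,222,70)])
# tray : frontL(tab,left), frontR, backR, backL  
show('ts',[S(145,120,30),S(130,222,30),S(325,235,30),S(335,128,30)])
show('td',[D(648,590,30),D(668,440,30),D(413,425,30),D(368,578,30)])
print('tab s',S(72,145,44),S(135,148,44),'d',D(668,497,44),D(748,497,44))
print('jar in tray', S(283,135,48),D(448,498,48),' other jars',S(340,88,30),D(160,465,60),S(490,130,60))
E
python3 m.py
```

```text
rs [[725.4, 93.2], [674.4, -180.9], [819.5, -204.4], [869.6, 65.5]] sides [278.7 147.  274.5 146.8] c [772.2 -56.7]
  dir -100.54
  dir -9.22
  dir 79.5
  dir 169.15
rd [[718.3, 99.1], [667.8, -173.5], [810.8, -203.5], [862.9, 72.7]] sides [277.3 146.1 281.  147.1] c [764.9 -51.3]
  dir -100.48
  dir -11.83
  dir 79.31
  dir 169.63
ts [[463.4, 135.6], [505.6, 31.8], [622.9, 75.3], [584.0, 184.8]] sides [112.1 125.1 116.2 130.2] c [544.  106.9]
  dir -67.84
  dir 20.35
  dir 109.58
  dir -157.83
td [[461.0, 134.1], [497.6, 37.6], [617.8, 85.8], [579.0, 185.6]] sides [103.2 129.4 107.1 128.8] c [538.8 110.8]
  dir -69.2
  dir 21.84
  dir 111.21
  dir -156.44
tab s [441.66794926  71.752874  ] [480.77322846  87.36132671] d [473.33259903  88.18321414] [439.68656727  71.11560265]
jar in tray [564.81583677 139.02088811] [563.11118396 139.21419933]  other jars [568.70851082 230.32701627] [687.90367048 191.63434318] [690.03533715 188.81490896]
```

```bash
cat >> h.py <<'E'
from scipy.spatial.transform import Rotation as R
def plan(x,y,z,yawdeg):
    s=state(); r=R.from_quat(s['ee_rot']); t=r.inv().apply(np.array([x,y,z])-s['tcp_pos'])/10
    X=r.apply([1,0,0]); cur=np.degrees(np.arctan2(X[1],X[0])); dy=-(yawdeg-cur)
    print('t',round(s['time_s'],2),'tcp',s['tcp_pos'].round(1),'yaw',cur.round(2),'tilt',r.apply([0,0,1]).round(4),'F',s['force'].round(2),'op',round(s['opening'],1),'-> tool cm',t.round(2),'yaw rad',np.radians(dy).round(3), 'q',s['joint_positions'].round(2))
E
python3 -c "
from h import *
plan(445,70,200,21.5)
si=ld('side0');sc=ld('scene0')
print('big tray side', [onz(si,u,v,z)[:2].round() for u,v,z in [(331,197,60),(376,167,60),(427,190,60),(379,227,60),(345,225,0)]])
print('case', onz(si,297,150,20).round(), onz(si,348,155,20).round())
print('small tray', onz(si,338,290,20).round(), onz(si,300,310,15).round())
"
```

```text
t 0.15 tcp [ 181.3 -623.7  230.3] yaw 16.2 tilt [-3.0e-04  1.6e-03 -1.0e+00] F [-0.22  1.08  0.68] op 85.3 -> tool cm [ 44.68 -59.25   3.13] yaw rad -0.092 q [-1.37  0.12  1.65 -0.    1.37 -0.08]
big tray side [array([455., -88.]), array([ 402., -254.]), array([ 269., -212.]), array([330., -36.]), array([413., -80.])]
case [ 638. -303.   20.] [ 501. -342.   20.]
small tray [354. 125.  20.] [399. 195.  15.]
```

>>> {"api": "apply_moves", "payload": {"increments": [2.2,-3,0.1,-0.005,8.5,4.5,-6,0.3,-0.01,8.5,6.7,-9,0.5,-0.02,8.5,9,-12,0.6,-0.02,8.5,11.2,-15,0.8,-0.025,8.5,13.5,-18,1,-0.03,8.5,15.7,-21,1.1,-0.03,8.5,18,-24,1.2,-0.04,8.5,20,-27,1.4,-0.04,8.5,22.3,-29.6,1.5,-0.045,8.5]}}

```text
time_s: 0.98
tcp_pos: [312.5, -275.1, 215.3]
ee_rot: [0.987, 0.163, -0.0, -0.001]
force: [1.1, -0.3, 0.2]
opening: 85.0
```

```bash
python3 -c "
from h import *
plan(445,70,200,21.5)"
```

```text
t 0.98 tcp [ 312.5 -275.1  215.3] yaw 18.76 tilt [-6.e-04  2.e-03 -1.e+00] F [ 1.12 -0.35  0.24] op 85.0 -> tool cm [ 23.64 -28.42   1.59] yaw rad -0.048 q [-0.85 -0.42  2.16  0.    1.4   0.39]
```

>>> {"api": "apply_moves", "payload": {"increments": [3,-3.6,0.2,-0.005,8.5,6,-7.2,0.4,-0.01,8.5,9,-10.8,0.6,-0.02,8.5,12,-14.4,0.8,-0.02,8.5,15,-18,1,-0.03,8.5,18,-21.6,1.2,-0.04,8.5,21,-25.2,1.4,-0.048,8.5,23.6,-28.4,1.6,-0.048,8.5,23.6,-28.4,1.6,-0.048,8.5,23.6,-28.4,1.6,-0.048,8.5]}}

```text
time_s: 1.82
tcp_pos: [445.3, 74.9, 199.4]
ee_rot: [0.982, 0.19, -0.0, -0.002]
force: [-0.9, -1.0, -0.3]
opening: 85.2
```

```bash
python3 -c "
from h import *
cap('wrist','w1'); plan(445,70,200,21.5)"
```

```text
t 1.87 tcp [444.7  72.5 199.3] yaw 21.85 tilt [-0.0021  0.0021 -1.    ] F [-0.8  -0.65 -0.47] op 84.8 -> tool cm [-0.06  0.24 -0.07] yaw rad 0.006 q [ 0.04 -0.32  2.11  0.    1.35  1.23]
```

View pics/w1.png

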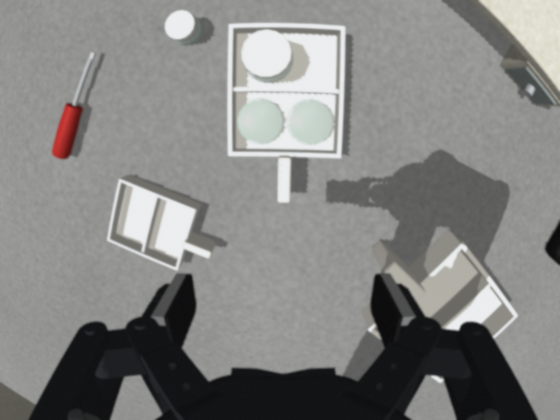

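```bash
python3 -c "
from h import *
crop('w1','w1c',210,10,370,220,2.8)
c=ld('w1')
"
```

```text
(no output)
```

View pics/w1c.png

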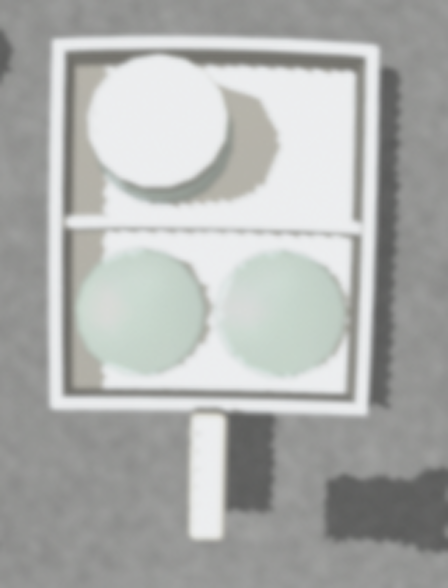

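```bash
cat > m2.py <<'E'
from h import *
c=ld('w1')
W=lambda u,v,z:onz(c,210+u/2.8,10+v/2.8,z)[:2]
a=np.array([W(52,410,30),W(368,413,30),W(380,45,30),W(50,38,30)])
print(a.round(1).tolist(),np.linalg.norm(np.roll(a,-1,0)-a,axis=1).round(1),a.mean(0).round(1))
for i in range(4):
    d=a[(i+1)%4]-a[i]; print(np.degrees(np.arctan2(d[1],d[0])).round(2))
e,b=W(206,540,44),W(208,412,44); print('tab end',e,'base',b,np.linalg.norm(e-b),np.degrees(np.arctan2(*(b-e)[::-1])))
l,r=W(88,120,48),W(230,120,48);print('jar',(l+r)/2,np.linalg.norm(l-r))
o=a.mean(0); h=np.radians(21.8); u=np.array([np.cos(h),np.sin(h)])
print('tab -93 from tray',o-93*u,'from tab end',e+15*u)
E
python3 m2.py
```

```text
[[460.1, 137.8], [500.3, 35.2], [621.7, 81.4], [582.0, 185.9]] [110.2 129.9 111.7 131.1] [541.  110.1]
-68.57
20.86
110.81
-158.47
tab end [440.01633894  71.83244857] base [481.24964125  87.7323481 ] 44.1926693507038 21.087048296046106
jar [564.72146956 138.08820884] 44.896230672005046
tab -93 from tray [454.68730634  75.53799729] from tab end [453.94362635  77.4029661 ]
```

```bash
python3 -c "
from h import *
c=ld('w1'); t=np.array([454.3,76.5]); h=np.radians(21.2); M=np.array([[np.cos(h),np.sin(h)],[-np.sin(h),np.cos(h)]])
for n,u,v,z in [('smalltab',210,252,20),('smalltray corner',208,205,15),('big tray corner',462,245,40),('bigtray tab',380,245,40)]: p=onz(c,u,v,z)[:2]; print(n,p.round(1),'in hand frame',(M@(p-t)).round(1))
plan(454.3,76.5,9,21.2)"
```

```text
smalltab [349.7 124. ] in hand frame [-80.4  82.1]
smalltray corner [399.5 143. ] in hand frame [-27.1  81.8]
big tray corner [ 469.6 -135.3] in hand frame [ -62.3 -203. ]
bigtray tab [434.3 -39.6] in hand frame [ -60.7 -101. ]
t 1.87 tcp [444.7  72.5 199.3] yaw 21.85 tilt [-0.0021  0.0021 -1.    ] F [-0.8  -0.65 -0.47] op 84.8 -> tool cm [ 1.07  0.04 19.03] yaw rad 0.011 q [ 0.04 -0.32  2.11  0.    1.35  1.23]
```

>>> {"api": "apply_moves", "payload": {"increments": [0.3,0,2,0.01,6,0.6,0,4,0.01,6,0.9,0,6,0.01,6,1.1,0,8,0.01,6,1.1,0,10,0.01,6,1.1,0,12,0.01,6,1.1,0,14,0.01,6,1.1,0,15,0.01,6,1.1,0,15.5,0.01,6,1.1,0,15.5,0.01,6]}}

```text
time_s: 2.7
tcp_pos: [453.7, 76.2, 43.4]
ee_rot: [0.983, 0.184, -0.002, -0.001]
force: [-1.3, -0.2, 0.4]
opening: 60.0
```

```bash
python3 -c "
from h import *
cap('wrist','w2'); plan(454.3,76.5,9,21.2)"
```

```text
t 2.75 tcp [454.6  76.4  44.5] yaw 21.23 tilt [-0.0022  0.002  -1.    ] F [0.8  0.37 0.79] op 59.7 -> tool cm [-0.02 -0.01  3.55] yaw rad 0.001 q [ 0.05 -0.1   2.21  0.    1.03  1.25]
```

View pics/w2.png

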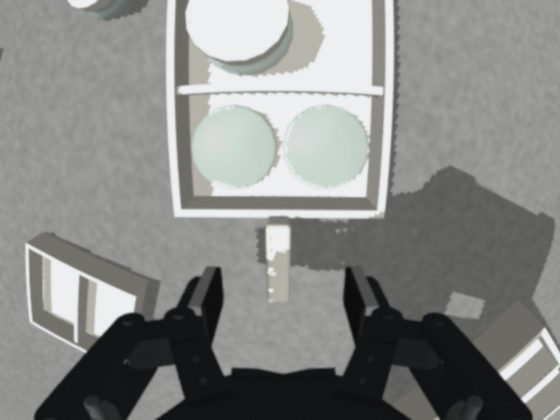

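>>> {"api": "apply_moves", "payload": {"increments": [0,0,0.8,0,6,0,0,1.6,0,6,0,0,2.4,0,6,0,0,3.2,0,6,0,0,3.5,0,5,0,0,3.5,0,4,0,0,3.5,0,3,0,0,3.5,0,2,0,0,3.5,0,1.2,0,0,3.5,0,0.8], "force": 40}}

```text
time_s: 3.58
tcp_pos: [455.0, 76.5, 10.0]
ee_rot: [0.983, 0.184, -0.0, -0.001]
force: [-0.3, 0.4, 0.1]
opening: 11.6
```

>>> {"api": "apply_moves", "payload": {"increments": [0,0,0,0,0.8,0,0,0,0,0.8,0,0,0,0,0.8,0,0,0,0,0.8,0,0,0,0,0.8,0,0,0,0,0.8,0,0,0,0,0.8,0,0,0,0,0.8,0,0,0,0,0.8,0,0,0,0,0.8]}}

```text
time_s: 4.42
tcp_pos: [454.9, 76.4, 10.0]
ee_rot: [0.983, 0.184, -0.0, -0.001]
force: [-0.0, -0.8, 0.0]
opening: 11.5
```

```bash
python3 -c "
from h import *
cap('wrist','w3'); plan(454.3,76.5,9,21.2);cap('side','s3');cap('scene','c3')
print([state()['force'].round(2).tolist(), state()['ft_torque'].round(2).tolist()])"
```

```text
t 4.47 tcp [455.   76.4  10. ] yaw 21.24 tilt [-0.0012  0.0018 -1.    ] F [-0.4  -0.25 -0.3 ] op 11.6 -> tool cm [-0.06 -0.03  0.1 ] yaw rad 0.001 q [ 0.05 -0.04  2.23  0.    0.95  1.25]
[[-0.43, -1.17, 0.0], [-0.25, 0.08, -0.03]]
```

View pics/w3.png

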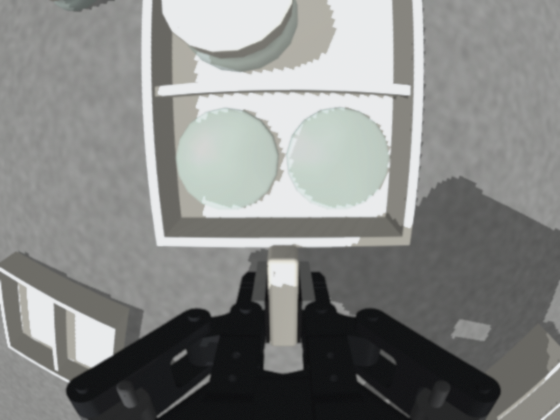

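View pics/s3.png

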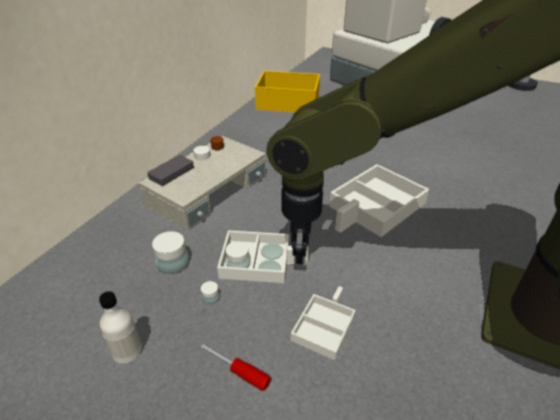

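>>> {"api": "apply_moves", "payload": {"increments": [0.04,0.25,0,0.015,0.8,0.1,0.7,0,0.042,0.8,0.18,1.2,0,0.072,0.8,0.26,1.7,0,0.102,0.8,0.34,2.2,0,0.132,0.8,0.42,2.7,0,0.162,0.8,0.5,3.2,0,0.192,0.8,0.58,3.7,0,0.222,0.8,0.66,4.2,0,0.252,0.8,0.71,4.62,0,0.276,0.8]}}

```text
time_s: 5.4
tcp_pos: [478.7, 35.5, 10.0]
ee_rot: [0.999, 0.046, -0.0, -0.001]
force: [0.3, 1.6, 1.5]
opening: 11.7
```

```bash
python3 -c "
from h import *
plan(501.7,-4.8,10,-10.4)"
```

```text
t 5.4 tcp [478.7  35.5  10. ] yaw 5.26 tilt [-0.001   0.0018 -1.    ] F [0.27 1.55 1.46] op 11.7 -> tool cm [ 1.92  4.22 -0.01] yaw rad 0.273 q [-0.04  0.01  2.18  0.    0.95  1.44]
```

>>> {"api": "apply_moves", "payload": {"increments": [0.2,0.45,0,0.03,0.8,0.4,0.9,0,0.06,0.8,0.65,1.4,0,0.09,0.8,0.85,1.9,0,0.12,0.8,1.1,2.4,0,0.155,0.8,1.3,2.9,0,0.185,0.8,1.55,3.4,0,0.215,0.8,1.75,3.8,0,0.245,0.8,1.88,4.1,0,0.265,0.8,1.92,4.22,0,0.273,0.8]}}

```text
time_s: 6.23
tcp_pos: [502.1, -5.2, 10.0]
ee_rot: [0.996, -0.091, -0.0, -0.001]
force: [0.2, 2.7, 1.3]
opening: 11.5
```

```bash
python3 -c "
from h import *
cap('wrist','w4');cap('side','s4');cap('scene','c4');plan(501.7,-4.8,10,-10.4)
crop('s4','s4c',130,120,350,285,3.6)
crop('c4','c4c',220,160,420,310,4)"
```

```text
t 6.38 tcp [502.1  -5.3  10. ] yaw -10.41 tilt [-0.      0.0011 -1.    ] F [ 1.96 -1.52  0.21] op 11.1 -> tool cm [-0.05 -0.04  0.  ] yaw rad -0.0 q [-0.12  0.05  2.14  0.    0.95  1.63]
```

View pics/w4.png

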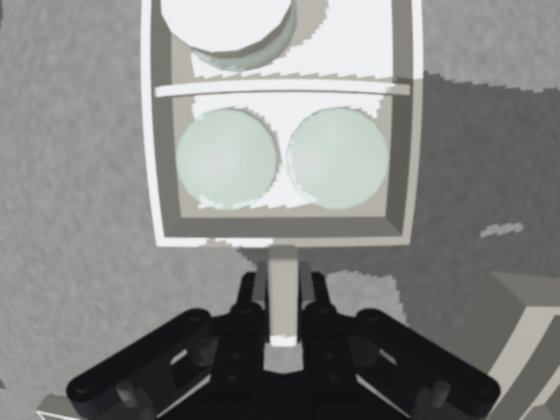

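View pics/s4c.png

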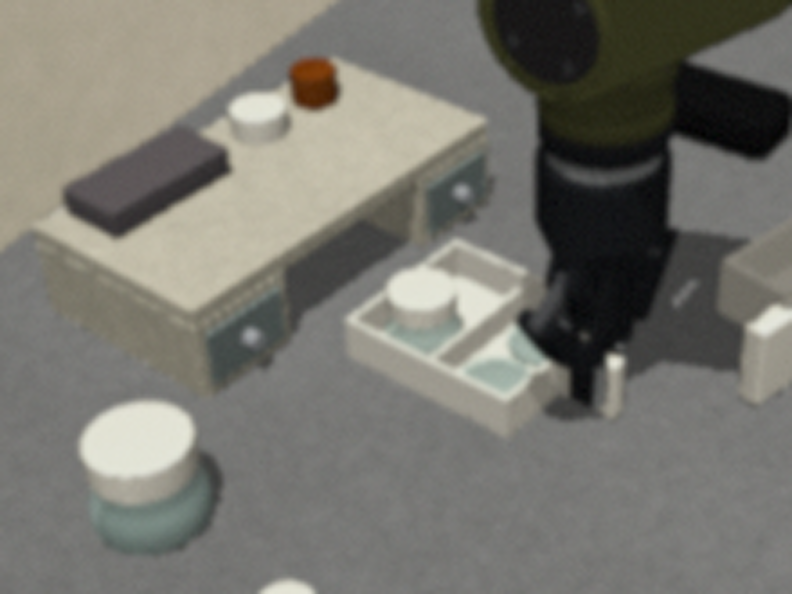

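View pics/c4c.png

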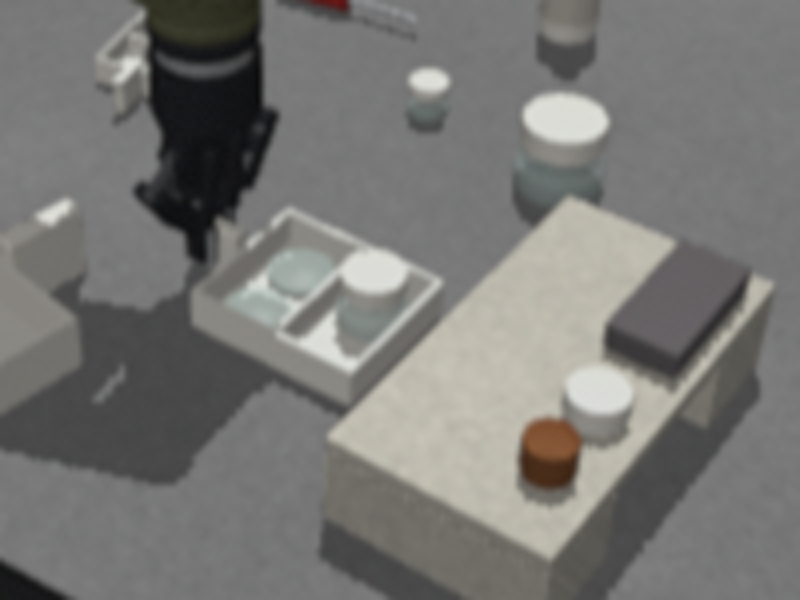

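```bash
cat > m3.py <<'E'
from h import *
def fit(name,pts,model,z):
    # 2D rigid fit of model(x,y) to world pts
    P=np.array(pts);M=np.array(model,float);pc=P.mean(0);mc=M.mean(0)
    H=(M-mc).T@(P-pc);th=np.arctan2(H[0,1]-H[1,0],H[0,0]+H[1,1])
    Rm=np.array([[np.cos(th),-np.sin(th)],[np.sin(th),np.cos(th)]]);o=pc-Rm@mc
    res=np.linalg.norm(P-(M@Rm.T+o),axis=1)
    print(name,'o',o.round(1),'deg',np.degrees(th).round(2),'res',res.round(1));return o,th
s,c=ld('s4'),ld('c4')
S=lambda u,v,z:onz(s,130+u/3.6,120+v/3.6,z)[:2]
C=lambda u,v,z:onz(c,220+u/4,160+v/4,z)[:2]
T={'bl':(65,55),'br':(65,-55),'fl':(-65,55),'fr':(-65,-55)}
Rr={'fl':(0,140),'fr':(0,-140),'bl':(150,140),'br':(150,-140)}
def go(n,F,t,r):
    to,tt=fit(n+' tray',[F(*t[k],30) for k in t],[T[k] for k in t],30)
    ro,rt=fit(n+' riser',[F(*r[k],70) for k in r],[Rr[k] for k in r],70)
    u=np.array([np.cos(rt),np.sin(rt)]);v=np.array([-u[1],u[0]])
    b=to+65*np.array([np.cos(tt),np.sin(tt)])-ro
    print('   back in riser',(b@u).round(1),(b@v).round(1),'ang',np.degrees(tt-rt).round(2))
go('side',S,{'bl':(348,322),'br':(458,242),'fl':(508,430)},{'fl':(193,310),'fr':(487,123),'bl':(38,230)})
go('scene',C,{'bl':(442,282),'br':(350,397),'fr':(195,310),'fl':(290,210)},{'fl':(572,198),'fr':(330,438),'br':(552,558),'bl':(772,285)})
p=state()['tcp_pos'];h=np.radians(-10.4);print('tray from tcp',p[:2]+93*np.array([np.cos(h),np.sin(h)]))
E
python3 m3.py
```

```text
side tray o [583.9 -10. ] deg -13.24 res [ 4.7  8.8 12.7]
side riser o [690.1 -36.1] deg -10.42 res [5.7 3.9 5. ]
   back in riser -44.2 3.2 ang -2.81
scene tray o [599.6 -33.3] deg -8.4 res [ 7.2 11.3  6.   9.3]
scene riser o [698.9 -44. ] deg -10.65 res [3.7 3.1 3.7 4.4]
   back in riser -34.6 -5.3 ang 2.24
tray from tcp [593.60512058 -22.07450732]
```

```bash
python3 -c "
from h import *
crop('s4','a',215,170,300,245,9)
crop('c4','b',260,205,345,265,9)"
```

```text
(no output)
```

View pics/a.png

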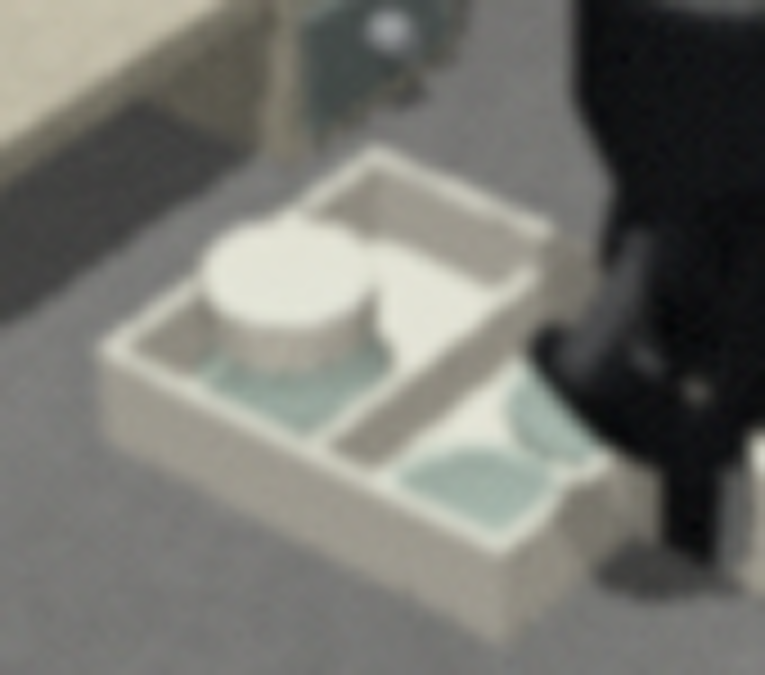

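View pics/b.png

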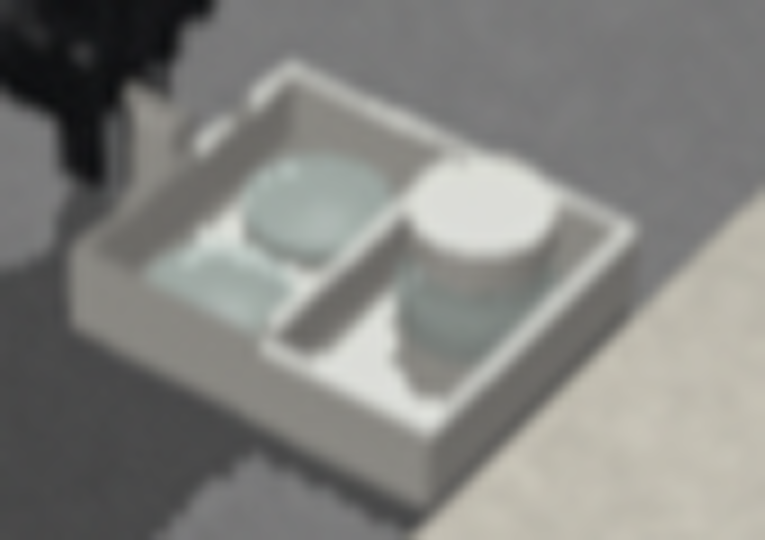

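```bash
python3 -c "
from h import *
crop('s4','a2',135,135,275,235,5.7)
crop('c4','b2',295,200,420,305,5.7)"
```

```text
(no output)
```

View pics/a2.png

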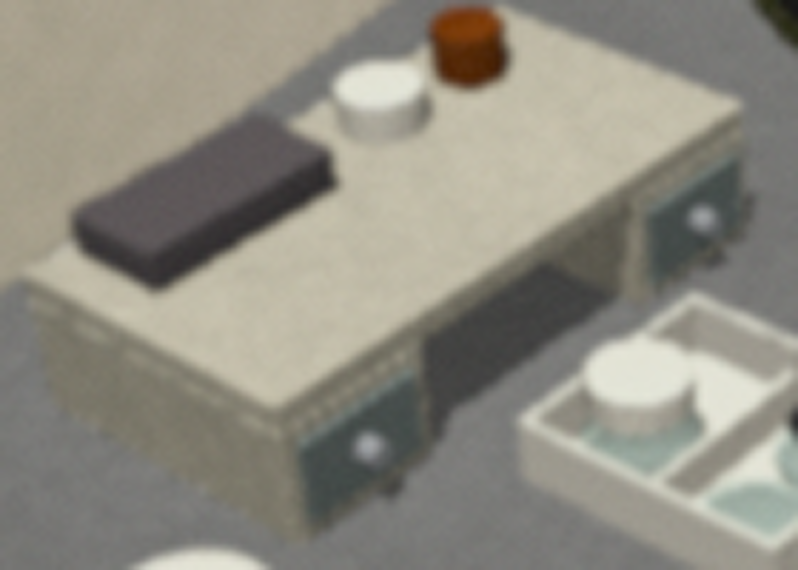

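View pics/b2.png

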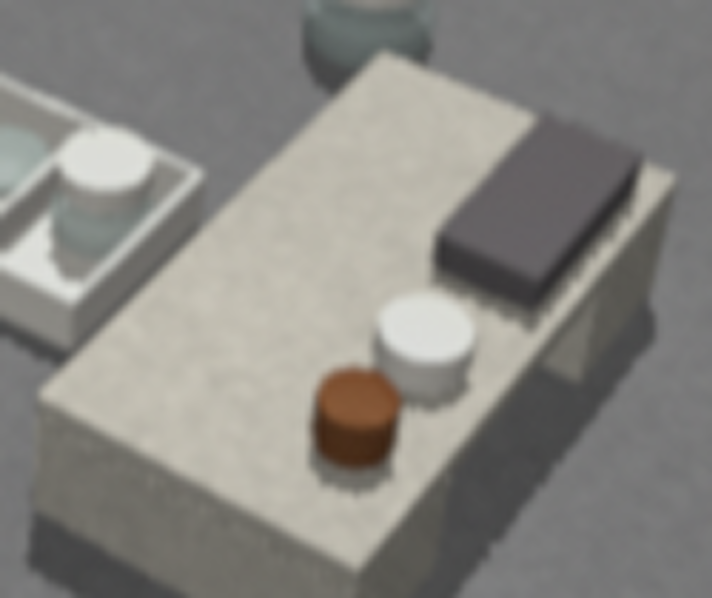

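```bash
python3 - <<'E'
exec(open('m3.py').read().split("go('side'")[0])
S9=lambda u,v:(lambda x,y:((x-130)*3.6,(y-120)*3.6))(215+u/9,170+v/9)
S5=lambda u,v:(lambda x,y:((x-130)*3.6,(y-120)*3.6))(135+u/5.7,135+v/5.7)
C9=lambda u,v:(lambda x,y:((x-220)*4,(y-160)*4))(260+u/9,205+v/9)
C5=lambda u,v:(lambda x,y:((x-220)*4,(y-160)*4))(295+u/5.7,200+v/5.7)
go('side',S,{'bl':S9(100,352),'br':S9(375,150),'fl':S9(505,548)},{'fl':S5(278,408),'fr':S5(742,102),'bl':S5(22,270),'br':S5(498,5)})
go('scene',C,{'bl':C9(635,228),'br':C9(432,440),'fr':C9(75,252),'fl':C9(292,62)},{'fl':C5(385,52),'fr':C5(40,398),'br':C5(358,572),'bl':C5(675,178)})
p,q=S(*S5(430,452),0),S(*S5(643,298),0); print('mouth bottom',p,q,(p+q)/2,np.linalg.norm(p-q),np.degrees(np.arctan2(*(p-q)[::-1]))-90)
E
```

```text
side tray o [590.4 -20.2] deg -9.63 res [0.8 1.1 2. ]
side riser o [693.1 -38.2] deg -10.3 res [0.8 1.1 0.9 1.2]
   back in riser -39.4 0.1 ang 0.68
scene tray o [595.2 -24.3] deg -10.28 res [2.4 1.  1.6 0.9]
scene riser o [698.6 -44.7] deg -10.55 res [1.8 2.4 1.9 2.8]
   back in riser -40.4 1.4 ang 0.28
mouth bottom [707.75227829  25.68201857] [ 684.82817454 -108.68331451] [696.29022642 -41.50064797] 136.30684966927396 -9.682024816545152
```

>>> {"api": "apply_moves", "payload": {"increments": [0.2,0,0,0,0.8,0.7,0,0,0,0.8,1.3,0,0,0,0.8,2,0,0,0,0.8,2.7,0,0,0,0.8,3.4,0,0,0,0.8,4.1,0,0,0,0.8,4.8,0,0,0,0.8,5.4,0,0,0,0.8,5.8,0,0,0,0.8], "force": 30}}

```text
time_s: 7.22
tcp_pos: [560.0, -15.9, 10.0]
ee_rot: [0.996, -0.091, -0.0, -0.001]
force: [-3.4, 0.9, 5.7]
opening: 11.5
```

```bash
cat > chk.py <<'E'
from h import *
s=state();h=np.radians(-10.4);u=np.array([np.cos(h),np.sin(h)]);v=np.array([-u[1],u[0]])
d=s['tcp_pos'][:2]-[502.1,-5.3]; print('along',(d@u).round(2),'lat',(d@v).round(2),'back~',(d@u-40).round(1),'Fx',(s['force'][:2]@u).round(2),'Fy',(s['force'][:2]@v).round(2),'Fz',s['force'][2].round(2))
plan(*(np.array([502.1,-5.3])+u*(d@u)),10,-10.4)
E
python3 chk.py; python3 -c "
from h import *
cap('wrist','w5');cap('side','s5');crop('s5','s5c',130,120,350,285,3.6)"
```

```text
along 58.88 lat 0.01 back~ 18.9 Fx -3.53 Fy 0.31 Fz 5.74
t 7.22 tcp [560.  -15.9  10. ] yaw -10.41 tilt [-1.e-04  1.e-03 -1.e+00] F [-3.42  0.95  5.74] op 11.5 -> tool cm [0. 0. 0.] yaw rad -0.0 q [-0.12  0.17  2.    0.    0.97  1.63]
```

View pics/s5c.png

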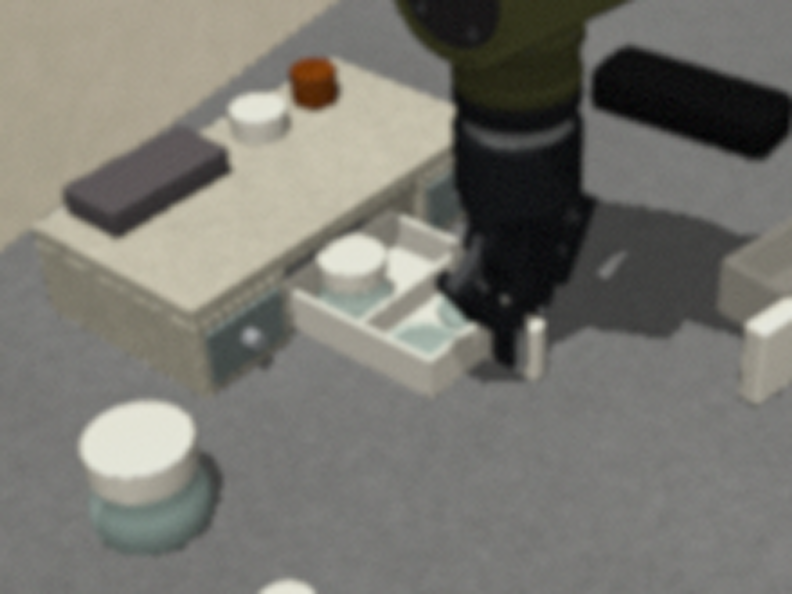

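View pics/w5.png

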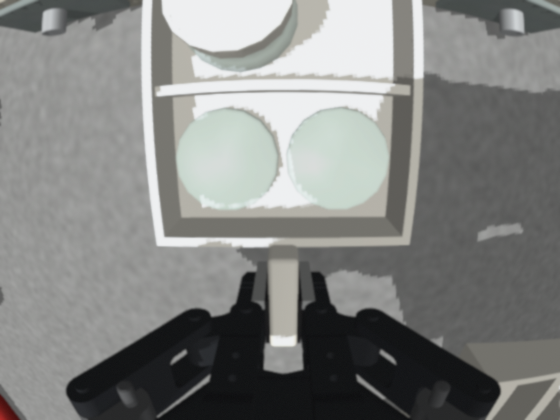

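>>> {"api": "apply_moves", "payload": {"increments": [0.3,0,0,0,0.8,0.8,0,0,0,0.8,1.5,0,0,0,0.8,2.2,0,0,0,0.8,2.9,0,0,0,0.8,3.6,0,0,0,0.8,4.3,0,0,0,0.8,5,0,0,0,0.8,5.6,0,0,0,0.8,5.9,0,0,0,0.8]}}

```text
time_s: 8.15
tcp_pos: [619.5, -26.9, 10.0]
ee_rot: [0.996, -0.091, 0.001, -0.0]
force: [-4.4, 0.9, 5.9]
opening: 11.6
```

```bash
python3 chk.py; python3 -c "
from h import *
cap('wrist','w6');cap('side','s6')"; python3 chk.py
```

```text
along 119.42 lat -0.08 back~ 79.4 Fx -4.46 Fy 0.1 Fz 5.86
t 8.15 tcp [619.5 -26.9  10. ] yaw -10.42 tilt [ 2.7e-03  6.0e-04 -1.0e+00] F [-4.37  0.91  5.86] op 11.6 -> tool cm [ 0.   -0.01 -0.  ] yaw rad -0.0 q [-0.13  0.29  1.87  0.    0.99  1.62]
along 119.74 lat -0.09 back~ 79.7 Fx 1.64 Fy 0.47 Fz -0.61
t 8.25 tcp [619.9 -27.    9.9] yaw -10.42 tilt [ 4.5e-03  3.0e-04 -1.0e+00] F [ 1.7   0.17 -0.61] op 11.8 -> tool cm [ 0.   -0.01 -0.01] yaw rad -0.0 q [-0.13  0.29  1.87  0.    0.99  1.62]
```

View pics/w6.png

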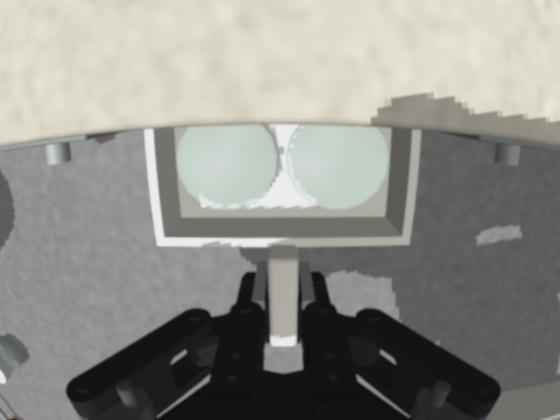

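>>> {"api": "apply_moves", "payload": {"increments": [0.1,0,0,0,0.8,0.2,0,0,0,0.8,0.3,0,0,0,0.8,0.4,0,0,0,0.8,0.5,0,0,0,0.8,0.6,0,0,0,0.8,0.65,0,0,0,0.8,0.7,0,0,0,0.8,0.7,0,0,0,0.8,0.7,0,0,0,0.8]}}

```text
time_s: 9.08
tcp_pos: [626.8, -28.3, 9.9]
ee_rot: [0.996, -0.091, 0.002, -0.0]
force: [-2.8, 0.9, 2.4]
opening: 11.1
```

>>> {"api": "apply_moves", "payload": {"increments": [0.03,0,0,0,0.8,0.06,0,0,0,0.8,0.09,0,0,0,0.8,0.12,0,0,0,0.8,0.15,0,0,0,0.8,0.18,0,0,0,0.8,0.2,0,0,0,0.8,0.2,0,0,0,0.8,0.2,0,0,0,0.8,0.2,0,0,0,0.8]}}

```text
time_s: 9.92
tcp_pos: [628.8, -28.7, 9.9]
ee_rot: [0.996, -0.091, 0.002, -0.0]
force: [-2.9, -0.1, 4.2]
opening: 11.2
```

```bash
python3 chk.py
```

```text
along 128.88 lat -0.11 back~ 88.9 Fx -2.84 Fy -0.59 Fz 4.24
t 9.92 tcp [628.8 -28.7   9.9] yaw -10.42 tilt [ 4.9e-03  2.0e-04 -1.0e+00] F [-2.9  -0.07  4.24] op 11.2 -> tool cm [ 0.   -0.01 -0.01] yaw rad -0.0 q [-0.13  0.3   1.84  0.    0.99  1.62]
```

>>> {"api": "apply_moves", "payload": {"increments": [0.03,0,-0.02,0,0.8,0.06,0,-0.02,0,0.8,0.09,0,-0.02,0,0.8,0.12,0,-0.02,0,0.8,0.15,0,-0.02,0,0.8,0.18,0,-0.02,0,0.8,0.2,0,-0.02,0,0.8,0.2,0,-0.02,0,0.8,0.2,0,-0.02,0,0.8,0.2,0,-0.02,0,0.8]}}

```text
time_s: 10.75
tcp_pos: [630.8, -29.0, 10.0]
ee_rot: [0.996, -0.091, 0.002, -0.0]
force: [-1.7, -0.7, -0.1]
opening: 11.8
```

>>> {"api": "apply_moves", "payload": {"increments": [0.03,0,0,0,0.8,0.06,0,0,0,0.8,0.09,0,0,0,0.8,0.12,0,0,0,0.8,0.15,0,0,0,0.8,0.18,0,0,0,0.8,0.2,0,0,0,0.8,0.2,0,0,0,0.8,0.2,0,0,0,0.8,0.2,0,0,0,0.8]}}

```text
time_s: 11.58
tcp_pos: [632.9, -29.4, 10.0]
ee_rot: [0.996, -0.091, 0.003, -0.0]
force: [-1.0, 0.3, 0.6]
opening: 12.0
```

>>> {"api": "apply_moves", "payload": {"increments": [0.03,0,0,0,0.8,0.06,0,0,0,0.8,0.09,0,0,0,0.8,0.12,0,0,0,0.8,0.15,0,0,0,0.8,0.18,0,0,0,0.8,0.2,0,0,0,0.8,0.2,0,0,0,0.8,0.2,0,0,0,0.8,0.2,0,0,0,0.8]}}

```text
time_s: 12.42
tcp_pos: [634.9, -29.8, 10.0]
ee_rot: [0.996, -0.091, 0.003, -0.0]
force: [-1.3, 0.0, 0.6]
opening: 11.3
```

>>> {"api": "apply_moves", "payload": {"increments": [0.03,0,0,0,0.8,0.06,0,0,0,0.8,0.09,0,0,0,0.8,0.12,0,0,0,0.8,0.15,0,0,0,0.8,0.18,0,0,0,0.8,0.2,0,0,0,0.8,0.2,0,0,0,0.8,0.2,0,0,0,0.8,0.2,0,0,0,0.8]}}

```text
time_s: 13.25
tcp_pos: [636.9, -30.2, 9.9]
ee_rot: [0.996, -0.091, 0.003, -0.0]
force: [-1.7, 1.0, -0.6]
opening: 11.7
```

>>> {"api": "apply_moves", "payload": {"increments": [0.03,0,0,0,0.8,0.06,0,0,0,0.8,0.09,0,0,0,0.8,0.12,0,0,0,0.8,0.15,0,0,0,0.8,0.18,0,0,0,0.8,0.2,0,0,0,0.8,0.2,0,0,0,0.8,0.2,0,0,0,0.8,0.2,0,0,0,0.8]}}

```text
time_s: 14.08
tcp_pos: [639.0, -30.5, 9.9]
ee_rot: [0.996, -0.091, 0.003, -0.0]
force: [-1.8, 0.1, 0.3]
opening: 11.5
```

>>> {"api": "apply_moves", "payload": {"increments": [0.03,0,0,0,0.8,0.06,0,0,0,0.8,0.09,0,0,0,0.8,0.12,0,0,0,0.8,0.15,0,0,0,0.8,0.18,0,0,0,0.8,0.2,0,0,0,0.8,0.2,0,0,0,0.8,0.2,0,0,0,0.8,0.2,0,0,0,0.8]}}

```text
time_s: 14.92
tcp_pos: [641.0, -30.9, 9.9]
ee_rot: [0.996, -0.091, 0.003, -0.0]
force: [-1.1, 0.5, -0.2]
opening: 11.5
```

>>> {"api": "apply_moves", "payload": {"increments": [0.03,0,0,0,0.8,0.06,0,0,0,0.8,0.09,0,0,0,0.8,0.12,0,0,0,0.8,0.15,0,0,0,0.8,0.18,0,0,0,0.8,0.2,0,0,0,0.8,0.2,0,0,0,0.8,0.2,0,0,0,0.8,0.2,0,0,0,0.8]}}

```text
time_s: 15.75
tcp_pos: [643.0, -31.3, 9.9]
ee_rot: [0.996, -0.091, 0.003, -0.0]
force: [-1.2, 0.2, -0.3]
opening: 11.4
```

>>> {"api": "apply_moves", "payload": {"increments": [0.03,0,0,0,0.8,0.06,0,0,0,0.8,0.09,0,0,0,0.8,0.12,0,0,0,0.8,0.15,0,0,0,0.8,0.18,0,0,0,0.8,0.2,0,0,0,0.8,0.2,0,0,0,0.8,0.2,0,0,0,0.8,0.2,0,0,0,0.8]}}

```text
time_s: 16.58
tcp_pos: [645.1, -31.6, 9.9]
ee_rot: [0.996, -0.091, 0.003, -0.0]
force: [-1.6, -0.3, -0.0]
opening: 11.6
```

>>> {"api": "apply_moves", "payload": {"increments": [0.03,0,0,0,0.8,0.06,0,0,0,0.8,0.09,0,0,0,0.8,0.12,0,0,0,0.8,0.15,0,0,0,0.8,0.18,0,0,0,0.8,0.2,0,0,0,0.8,0.2,0,0,0,0.8,0.2,0,0,0,0.8,0.2,0,0,0,0.8]}}

```text
time_s: 17.42
tcp_pos: [647.1, -32.0, 9.9]
ee_rot: [0.996, -0.091, 0.003, -0.0]
force: [-1.6, -0.4, 0.8]
opening: 11.1
```

>>> {"api": "apply_moves", "payload": {"increments": [0.03,0,0,0,0.8,0.06,0,0,0,0.8,0.09,0,0,0,0.8,0.12,0,0,0,0.8,0.15,0,0,0,0.8,0.18,0,0,0,0.8,0.2,0,0,0,0.8,0.2,0,0,0,0.8,0.2,0,0,0,0.8,0.2,0,0,0,0.8]}}

```text
time_s: 18.25
tcp_pos: [648.5, -32.2, 9.9]
ee_rot: [0.996, -0.091, 0.003, -0.0]
force: [-4.8, 1.1, 2.6]
opening: 11.7
```

Contact felt at x≈648 (back about 109 behind the mouth, within 90–125). Pushing on in smaller steps.

>>> {"api": "apply_moves", "payload": {"increments": [0.02,0,0,0,0.8,0.04,0,0,0,0.8,0.06,0,0,0,0.8,0.08,0,0,0,0.8,0.08,0,0,0,0.8,0.08,0,0,0,0.8,0.08,0,0,0,0.8,0.08,0,0,0,0.8,0.08,0,0,0,0.8,0.08,0,0,0,0.8]}}

```text
time_s: 19.08
tcp_pos: [648.8, -32.2, 9.9]
ee_rot: [0.996, -0.091, 0.002, -0.0]
force: [-5.9, 0.1, 2.8]
opening: 11.7
```

```bash
python3 chk.py
```

```text
along 149.09 lat 0.04 back~ 109.1 Fx -5.77 Fy -0.96 Fz 2.77
t 19.08 tcp [648.8 -32.2   9.9] yaw -10.43 tilt [ 3.7e-03  6.0e-04 -1.0e+00] F [-5.85  0.1   2.77] op 11.7 -> tool cm [ 0.    0.   -0.01] yaw rad -0.001 q [-0.13  0.34  1.8   0.    1.    1.62]
```

>>> {"api": "apply_moves", "payload": {"increments": [0.03,0,0,0,0.8,0.06,0,0,0,0.8,0.09,0,0,0,0.8,0.12,0,0,0,0.8,0.15,0,0,0,0.8,0.15,0,0,0,0.8,0.15,0,0,0,0.8,0.15,0,0,0,0.8,0.15,0,0,0,0.8,0.15,0,0,0,0.8]}}

```text
time_s: 19.92
tcp_pos: [649.2, -32.1, 9.9]
ee_rot: [0.996, -0.091, 0.0, -0.001]
force: [-8.5, 2.1, 5.3]
opening: 11.7
```

```bash
python3 chk.py
```

```text
along 149.54 lat 0.2 back~ 109.5 Fx -8.79 Fy 0.52 Fz 5.26
t 19.92 tcp [649.2 -32.1   9.9] yaw -10.45 tilt [ 0.0011  0.0014 -1.    ] F [-8.55  2.1   5.26] op 11.7 -> tool cm [ 0.    0.02 -0.01] yaw rad -0.001 q [-0.13  0.34  1.79  0.    1.01  1.62]
```

>>> {"api": "apply_moves", "payload": {"increments": [0.1,0,-0.01,0,0.8,0.12,0,-0.02,0,0.8,0.14,0,-0.02,0,0.8,0.16,0,-0.02,0,0.8,0.18,0,-0.02,0,0.8,0.19,0,-0.02,0,0.8,0.19,0,-0.02,0,0.8,0.19,0,-0.02,0,0.8,0.19,0,-0.02,0,0.8,0.19,0,-0.02,0,0.8]}}

```text
time_s: 20.75
tcp_pos: [649.5, -32.0, 10.0]
ee_rot: [0.996, -0.091, -0.001, -0.001]
force: [-10.0, 1.6, 5.8]
opening: 11.6
```

```bash
python3 chk.py
```

```text
along 149.84 lat 0.36 back~ 109.8 Fx -10.16 Fy -0.22 Fz 5.8
t 20.75 tcp [649.5 -32.   10. ] yaw -10.46 tilt [-0.0027  0.0022 -1.    ] F [-10.03   1.61   5.8 ] op 11.6 -> tool cm [0.   0.04 0.  ] yaw rad -0.001 q [-0.13  0.35  1.79  0.    1.01  1.62]
```

>>> {"api": "apply_moves", "payload": {"increments": [0.17,0,0,0,0.8,0.19,0,-0.01,0,0.8,0.21,0,-0.01,0,0.8,0.22,0,-0.02,0,0.8,0.22,0,-0.02,0,0.8,0.22,0,-0.02,0,0.8,0.22,0,-0.02,0,0.8,0.22,0,-0.02,0,0.8,0.22,0,-0.02,0,0.8,0.22,0,-0.02,0,0.8]}}

```text
time_s: 21.58
tcp_pos: [649.8, -31.9, 10.0]
ee_rot: [0.996, -0.091, -0.004, -0.001]
force: [-12.8, 1.9, 6.9]
opening: 11.8
```

```bash
python3 chk.py; python3 -c "
from h import *
cap('wrist','w7')"; python3 chk.py
```

```text
along 150.09 lat 0.5 back~ 110.1 Fx -12.98 Fy -0.41 Fz 6.93
t 21.58 tcp [649.8 -31.9  10. ] yaw -10.47 tilt [-0.0074  0.003  -1.    ] F [-12.84   1.94   6.93] op 11.8 -> tool cm [0.   0.05 0.  ] yaw rad -0.001 q [-0.13  0.35  1.78  0.    1.02  1.62]
along 150.06 lat 0.51 back~ 110.1 Fx -12.71 Fy 0.72 Fz 6.91
t 21.63 tcp [649.8 -31.9  10. ] yaw -10.47 tilt [-0.0074  0.003  -1.    ] F [-12.37   3.     6.91] op 11.3 -> tool cm [ 0.    0.05 -0.  ] yaw rad -0.001 q [-0.13  0.35  1.78  0.    1.02  1.62]
```

View pics/w7.png

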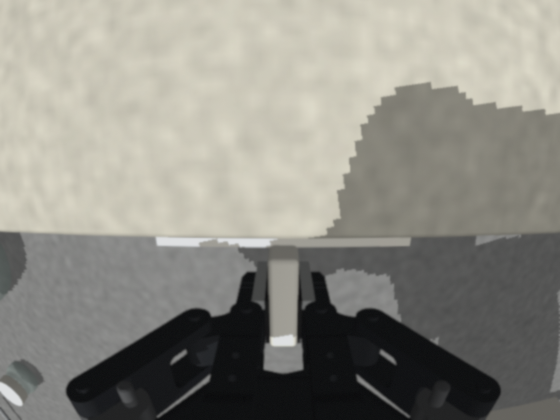

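>>> {"api": "apply_moves", "payload": {"increments": [0.2,0,0,0,0.8,0.17,0,0,0,0.8,0.14,0,0,0,0.8,0.1,0,0,0,0.8,0.06,0,0,0,0.8,0.02,0,0,0,0.8,-0.02,0,0,0,0.8,-0.06,0,0,0,0.8,-0.08,0,0,0,0.8,-0.08,0,0,0,0.8]}}

```text
time_s: 22.47
tcp_pos: [649.0, -31.6, 10.0]
ee_rot: [0.996, -0.091, -0.004, -0.001]
force: [-4.9, 0.8, 1.9]
opening: 11.6
```

```bash
python3 chk.py
```

```text
along 149.28 lat 0.62 back~ 109.3 Fx -4.98 Fy -0.1 Fz 1.86
t 22.47 tcp [649.  -31.6  10. ] yaw -10.47 tilt [-0.0072  0.0032 -1.    ] F [-4.91  0.8   1.86] op 11.6 -> tool cm [0.   0.06 0.  ] yaw rad -0.001 q [-0.13  0.35  1.79  0.    1.02  1.62]
```

>>> {"api": "apply_moves", "payload": {"increments": [0,0,0,0,0.8,-0.02,0,0,0,0.8,-0.05,0,0,0,0.8,-0.05,0,0,0,0.8,-0.05,0,0,0,1.1,-0.05,0,0,0,1.3,-0.05,0,0,0,1.6,-0.05,0,0,0,2.2,-0.05,0,0,0,3,-0.05,0,0,0,3.5]}}

```text
time_s: 23.3
tcp_pos: [649.0, -31.7, 10.3]
ee_rot: [0.996, -0.091, -0.003, -0.001]
force: [0.3, 0.8, 0.4]
opening: 34.8
```

```bash
python3 chk.py; python3 -c "
from h import *
cap('wrist','w8')"
```

```text
along 149.22 lat 0.57 back~ 109.2 Fx 0.11 Fy 0.79 Fz 0.35
t 23.3 tcp [649.  -31.7  10.3] yaw -10.47 tilt [-0.0063  0.003  -1.    ] F [0.26 0.75 0.35] op 34.8 -> tool cm [0.   0.06 0.03] yaw rad -0.001 q [-0.13  0.35  1.79  0.    1.01  1.62]
```

View pics/w8.png

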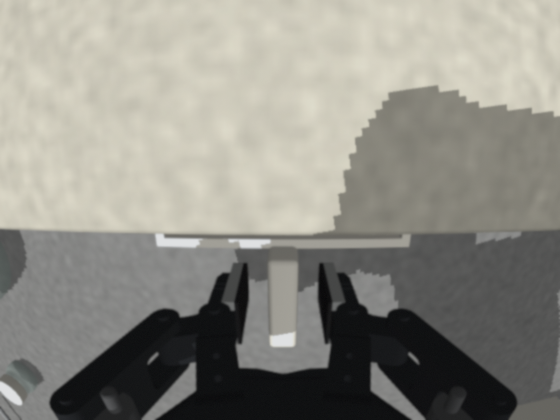

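>>> {"api": "apply_moves", "payload": {"increments": [0,0,-0.4,0,3.5,0,0,-1,0,3.5,0,0,-2,0,3.5,0,0,-3.2,0,3.5,0,0,-4.6,0,3.5,0,0,-6,0,3.5,0,0,-7.5,0,3.5,-1,0,-9,0,3.5,-2,0,-10.5,0,3.5,-3,0,-12,0,3.5]}}

```text
time_s: 24.18
tcp_pos: [620.2, -26.6, 132.8]
ee_rot: [0.996, -0.091, -0.003, -0.001]
force: [0.4, 0.2, -0.2]
opening: 35.0
```

>>> {"api": "apply_moves", "payload": {"increments": [-2,0,-1,0,3.5,-4,0,-2,0,3.5,-6,0,-3,0,3.5,-8,0,-4,0,3.5,-10,0,-5,0,3.5,-12,0,-6,0,3.5,-14,0,-7,0,3.5,-15,0,-8,0,3.5,-15,0,-8,0,3.5,-15,0,-8,0,3.5]}}

```text
time_s: 25.02
tcp_pos: [473.6, 0.4, 215.5]
ee_rot: [0.996, -0.091, -0.001, -0.001]
force: [-0.7, -0.3, 0.2]
opening: 35.1
```

```bash
python3 chk.py; python3 -c "
from h import *
cap('wrist','w9');cap('side','s9');cap('scene','c9');crop('s9','s9c',130,120,350,285,3.6)"
```

```text
along -29.06 lat 0.51 back~ -69.1 Fx -0.6 Fy -0.43 Fz 0.22
t 25.02 tcp [4.736e+02 4.000e-01 2.155e+02] yaw -10.46 tilt [-0.001   0.0024 -1.    ] F [-0.67 -0.32  0.22] op 35.1 -> tool cm [ 0.03  0.1  20.55] yaw rad -0.001 q [-0.11 -0.27  2.05  0.    1.36  1.64]
```

View pics/w9.png

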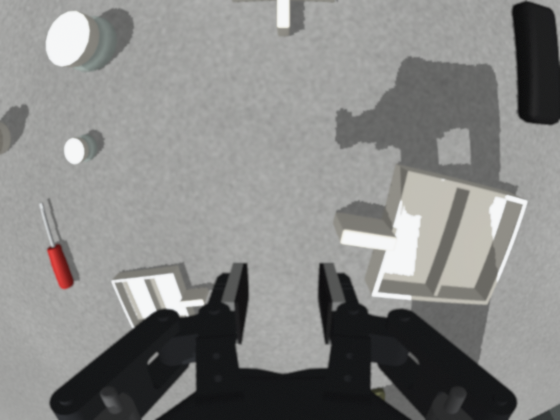

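View pics/s9c.png

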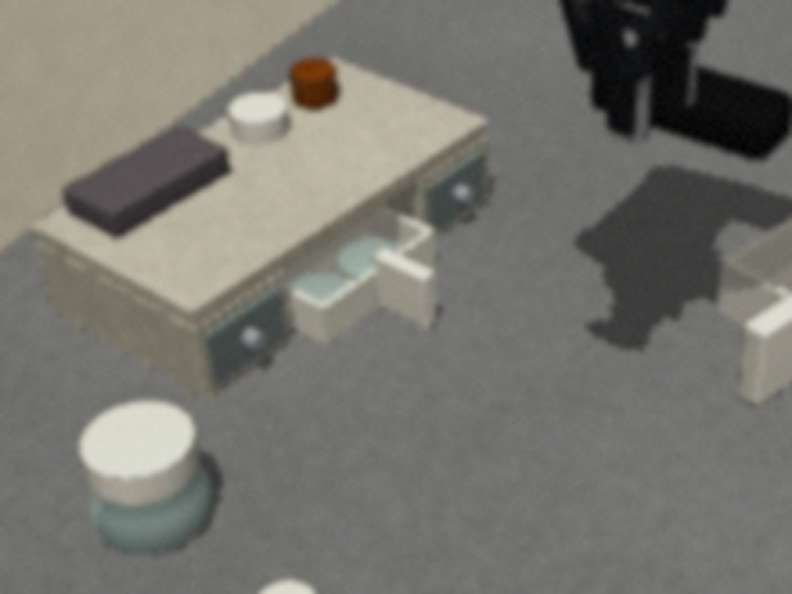

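View pics/c9.png

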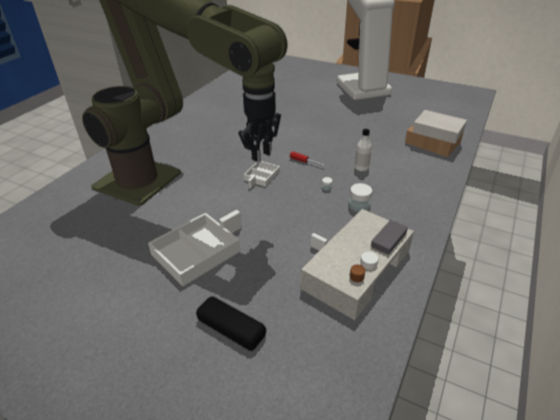

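```bash
python3 -c "
from h import *
crop('w9','w9c',240,0,330,50,8)
crop('w8','w8c',240,220,330,360,4); crop('w7','w7c',240,220,330,360,4)
a=cv2.imread('pics/w7c.png');b=cv2.imread('pics/w8c.png');cv2.imwrite('pics/cmp.png',np.hstack([a,b]))"
```

```text
(no output)
```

View pics/cmp.png

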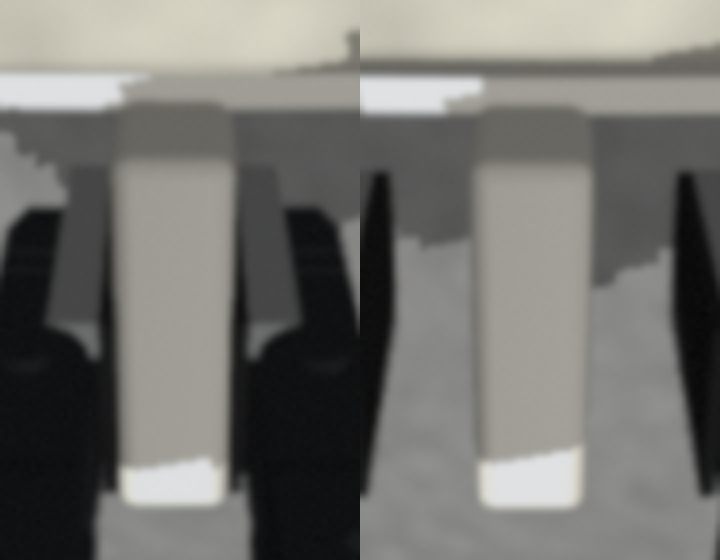

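View pics/w9c.png

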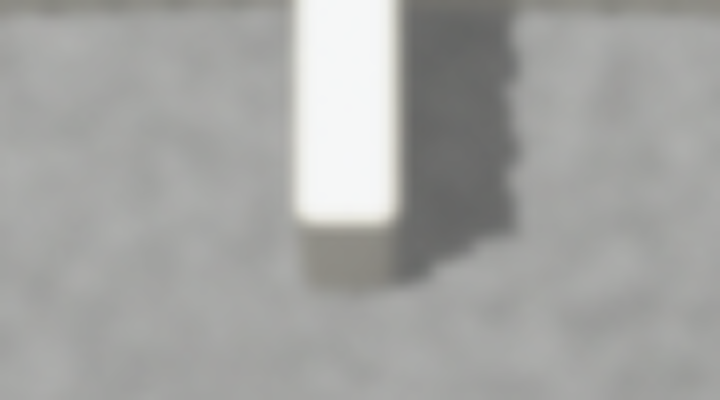

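```bash
python3 -c "
from h import *
print(job_done())"
```

```text
the job is handed in; nothing more can be done
None
```

I slid the 130 x 110 tray by its tab into the bay, seated it against the stop, let go and handed the job in at about 25 s. No verdict is reported, so what follows is my own checks.

- **Stop:** I felt it with the tray's back about 109 mm behind the mouth edge.
- **Push:** The press built up from about 6 N to 12.8 N at the wrist sensor. Allowing for drag on the bench, I put that at about 10–11 N on the stop, with the last push held for about 0.6 s. The force on the stop itself was not measured directly.
- **Release:** I eased the force off to about 5 N, then backed off half a millimetre more as the fingers opened. After release, the tab had come back about 1 mm from the deepest press, so the back wall should still be touching the rubber.
- **Square:** Before entry the two fixed cameras gave a lateral offset of 0.1 and 1.4 mm and an angle within 0.7°. The tool had turned only about 0.1° by release. The tray looked centred between the drawer knobs once inside.
- **Contents and bystanders:** Both lenses are visible in the tray in the last side view. The jar is hidden under the riser, so its pose was not seen at the end. It was upright in its pocket when last visible, as the tray entered the bay, and nothing afterwards felt like a knock. The bystanders and other things on the bench look unmoved in the last pictures.

One irregularity: the tool pressed down by up to 7 N during the hardest push, against a vertical force near zero earlier. That is why my stop-force figure is an estimate.

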